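# Make up the drive kit and the shaft kit

## Robot

A 7-joint arm with a two-finger parallel gripper is mounted at the origin on the work surface. World frame = base frame: x ahead of the robot, y to its left, z up, the work surface at z = 0. Lengths are in m, angles in rad, forces in N, time in s.
With the tool pointing down it reaches from about 0.375 to 0.925 m from the base axis. Payload 3.1 kg.
Tool frame: the origin (TCP) lies between the finger pads; the fingertips stand 19 mm ahead of it and the grasp point (between the pads) is the TCP; z points along the fingers, y is the direction in which the jaws open and shut (so a half turn about z gives the same grasp; the last joint's range is limited). The gripper opens to 85 mm and grips with 20 to 120 N. Pads are 22 mm wide; open, the fingers measure 114 mm over their backs; the gripper's body (76 mm by 85 mm) begins 54 mm behind the grasp point. The pads swing forward as they close: fully open they stand 13 mm farther back than shut.
Start: joints at [-1.315, 0.383, 0.044, 1.598, -0.018, 1.161, -0.05], TCP at [0.225, 0.61, 0.25] pointing down, gripper open.
Joint ranges: [-2.61, 2.61], [-0.41, 2.15], [-1.48, 1.57], [0, 2.5], [-1.57, 4.71], [0.05, 1.97], [-2.85, 2.85]. Speed limits (rad/s): [2.79, 2.79, 3.14, 3.14, 3.14, 3.14, 3.14].

## Interface

Orientations are given as a unit quaternion [x, y, z, w].
In Python, from bench import move_ptp, movel, move_j, move_gripper, pause, inverse_kinematics, read_camera, camera_params, MotionError, sign_off, look_for, tip_of, read_time_s, read_qpos, read_joint_vel, read_effort, read_eef_pos, read_tcp_rot, read_ft_force, read_ft_torque, read_finger_gap gives the robot as it stands. Calls block until the motion is done:
- move_ptp(position, orientation): joint-space move of the TCP to a pose.
- movel(position, orientation=None, speed=0.15): straight line of the TCP; orientation=None keeps the orientation; speed is the mean speed in m/s.
- move_j(angles): joint-space move.
- move_gripper(opening, effort=None): finger opening in m; effort is the grip in N (None keeps the last); returns when the fingers have stopped.
- pause(seconds).
- inverse_kinematics(position, orientation): joint angles nearest the present ones, or None.
- read_camera(name): name is "side" or "top"; returns the picture (480x640x3 uint8, red, green, blue); there is no depth.
- camera_params(name): a dict with "K" (3x3 intrinsics, pixels), "dist_coeffs" ([k1, k2, p1, p2, k3] as OpenCV has them; the pictures are not rectified), "camera_from_world" (4x4, takes a point from world to camera coordinates). Camera axes: x right, y down, z forward; pixel columns grow to the right and rows downward; lengths in m; the calibration is good to about 2 mm. A picture is of the moment at which its call begins. camera_params takes no time and is no camera call.
A pose or a line that the arm cannot do raises MotionError and nothing moves.
- sign_off(): hands the job in, once; it reports no verdict.
Trained networks look in the newest picture that a camera, given by its name, has taken for a name from the list of things; names that differ only in an ending like _2 or _b are one class to them, and where a whole thing is asked for, a point or a joint stands for the part that bears it (a point fixed in the world has none). Each returns a list of dicts, best first, with "confidence" (0 to 1); they miss things now and then, are a little off and sometimes report something else, mostly with a low value. They report only what shows in the picture. A call takes as long as a camera call. They do not tell look-alikes from the thing itself.
- look_for(camera, name): "at" ([column, row] in pixels, amid what is visible of it).
- tip_of(camera, name): "at" ([column, row] in pixels: a listed point, or the origin of a listed thing).
Readings, each from a call of its own:
- read_time_s(): time.
- read_qpos(): joint angles.
- read_joint_vel(): joint speeds.
- read_effort(): joint torques, N m.
- read_eef_pos(): TCP position.
- read_tcp_rot(): TCP orientation.
- read_ft_force(): force on the tool from outside, world axes, zero at the start.
- read_ft_torque(): the same for the moment, N m.
- read_finger_gap(): finger opening in m.
Only numpy, scipy, OpenCV 4.12 (cv2) and the standard library are available. Lean on these libraries where they do the work, as an engineer would, in place of code of your own. Each camera call takes 0.05 s, during which the arm holds its last target.

## Task

Make up two kits from the parts standing between the two wooden trays. In the long three-compartment tray put the square motor in the long middle compartment, the signal lamp in the mid-sized end compartment and the small gear in the smallest end compartment; in the short two-compartment tray put the large gear in the larger compartment and the bearing block in the smaller one. Leave every part standing flat on the floor of its compartment, the same way up as you found it, and leave the jar, the oil bottle and the roll of tape where they stand.

Things in the scene. Friction and masses are not known exactly. Their poses are not given: they have to be found in the camera images.
- motor_mid (a point): Square electric motor lying on its side: a block 56 long (x) x 42 wide (y) x 42 mm high, dark in the middle with aluminium ends; a thin 6 mm shaft sticks out 18 mm from its +x end at mid height. About 0.32 kg. Grip the block across its width (y). Origin: centre of the block (without shaft), half-way up (21 mm above its underside); x along the shaft, z up.
- lamp_mid (a point): Signal lamp, 58 mm high: round white base 46 mm in diameter and 14 mm high, on it an orange dome 40 mm in diameter, straight-sided from 14 up to 52 mm and bevelled above. About 0.09 kg. Grip the dome. Origin: centre of the thing, half-way up; z up.
- gear_small_mid (a point): Small steel gear lying flat: toothed disc 36 mm in diameter and 10 mm thick at the bottom, with a round hub 20 mm in diameter rising to 40 mm total height. About 0.09 kg. Grip the hub. Origin: centre of the thing, half-way up; z up.
- gear_large_mid (a point): Large steel gear lying flat: toothed disc 60 mm in diameter and 10 mm thick at the bottom, with a round hub 26 mm in diameter rising to 44 mm total height. About 0.22 kg. Grip the hub. Origin: centre of the thing, half-way up; z up.
- bearing_mid (a point): Grey bearing block (pillow block), 44 mm high: foot 44 long (x) x 28 wide (y) x 10 mm high; on it an upright housing 34 long (x) and 20 mm thick (y) with a round top and a bore along y. About 0.16 kg. Grip the housing across its 20 mm thickness (y). Origin: centre of the thing, half-way up; z up.
- tray_long: Long wooden kit tray, fixed to the table: 228 long (x) x 74 mm wide (y); floor 4 mm thick, walls and dividers 4 mm thick, their tops 12 mm above the table. Three compartments in a row along x, each 66 mm wide inside: the mid-sized one (66 mm long) centred at x = -77 mm, the long middle one (92 mm long) at x = +6 mm, the smallest (54 mm long) at x = +83 mm, all at y = 0. Origin: centre of the underside of the tray, on the table; z up.
- tray_short: Short wooden kit tray, fixed to the table: 158 long (x) x 88 mm wide (y); floor 4 mm thick, walls and divider 4 mm thick, their tops 12 mm above the table. Two compartments in a row along x, each 80 mm wide inside: the larger (84 mm long) centred at x = -33 mm, the smaller (62 mm long) at x = +44 mm, both at y = 0. Origin: centre of the underside of the tray, on the table; z up.
- jar_mid (a point): Bystander, to be left where it stands. Closed glass jar with a metal cap, 48 mm in diameter, 60 mm high. Origin: centre of the thing, half-way up; z up.
- oiler_mid (a point): Bystander, to be left where it stands. Small white oil bottle with a black cap, 36 mm in diameter, 85 mm high. Origin: centre of the thing, half-way up; z up.
- tape_mid (a point): Bystander, to be left where it stands. Roll of grey tape lying flat, 60 mm outside and 38 mm inside diameter, 22 mm high. Origin: centre of the thing, half-way up; z up.
Mind the look-alikes: they are no part of the job. Leave any blue or purple look-alike of the part that bears gear_large_mid alone.

How it is judged:
At the end, for the whole second after the job is handed in: Each of the five parts stands in its own compartment (its centre over the compartment's middle to within the play the walls allow, 12 to 28 mm along and across the tray), resting on the compartment's floor (centre height within -4 to +4 mm), the right way up to within 0.1 rad, and at rest (x of lamp_mid in the frame of tray_long between -0.09 and -0.064 m and y of lamp_mid in the frame of tray_long between -0.013 and 0.013 m and z of lamp_mid in the frame of tray_long between 0.029 and 0.037 m and angle between each of lamp_mid, motor_mid, gear_small_mid, gear_large_mid, bearing_mid's own z axis and vertical below 0.1 rad and linear speed of each of lamp, motor, gear_small, gear_large, bearing below 0.02 m/s and x of motor_mid in the frame of tray_long between -0.014 and 0.026 m and y of motor_mid in the frame of tray_long between -0.014 and 0.014 m and z of motor_mid in the frame of tray_long between 0.021 and 0.029 m and x of gear_small_mid in the frame of tray_long between 0.071 and 0.095 m and y of gear_small_mid in the frame of tray_long between -0.017 and 0.017 m and z of gear_small_mid in the frame of tray_long between 0.02 and 0.028 m and x of gear_large_mid in the frame of tray_short between -0.047 and -0.019 m and y of gear_large_mid in the frame of tray_short between -0.012 and 0.012 m and z of gear_large_mid in the frame of tray_short between 0.022 and 0.03 m and x of bearing_mid in the frame of tray_short between 0.032 and 0.056 m and y of bearing_mid in the frame of tray_short between -0.028 and 0.028 m and z of bearing_mid in the frame of tray_short between 0.022 and 0.03 m); the robot touches nothing.
It fails at once if the jar was moved by more than 30 mm (distance of jar_mid from where it was at the start of the episode above 0.03 m).
It fails at once if the oil bottle was moved by more than 30 mm (distance of oiler_mid from where it was at the start of the episode above 0.03 m).
It fails at once if the roll of tape was moved by more than 30 mm (distance of tape_mid from where it was at the start of the episode above 0.03 m).
It also fails if it takes over 144 s, if anything falls off the work surface, if the arm or the gripper's body presses on something with over 40 N, if the wrist force passes 120 N, or if a joint passes its speed limit or range.

## Working session

There is one attempt and no reset: what is moved stays moved. The work goes in short steps, each a Python script; the robot and the scene stay as the last script left them, time stands still between calls to the robot, and variables do not carry over. Pictures are saved under pics/ and viewed, and the job is handed in when it is done.

```bash
ls; mkdir -p pics; python3 - <<'E'
from bench import *
import cv2
for c in ("top","side"):
    im=read_camera(c); cv2.imwrite(f"pics/{c}0.png",im[:,:,::-1])
    p=camera_params(c); print(c,p)
print(read_time_s(),read_tcp_rot(),read_finger_gap())
E
```

```text
pics
top {'K': array([[597.33305777,   0.        , 319.47831034],
       [  0.        , 597.33305777, 235.654925  ],
       [  0.        ,   0.        ,   1.        ]]), 'dist_coeffs': array([-0.11974697,  0.        ,  0.        ,  0.        ,  0.        ]), 'camera_from_world': array([[-0.0246708 , -0.99968858,  0.00375344,  0.00835784],
       [-0.98489989,  0.02366192, -0.17150022,  0.51354727],
       [ 0.171358  , -0.00792781, -0.98517693,  0.98328566],
       [ 0.        ,  0.        ,  0.        ,  1.        ]])}
side {'K': array([[496.10663331,   0.        , 323.20324738],
       [  0.        , 496.10663331, 232.07637339],
       [  0.        ,   0.        ,   1.        ]]), 'dist_coeffs': array([-0.04470147,  0.        ,  0.        ,  0.        ,  0.        ]), 'camera_from_world': array([[ 0.93175   , -0.36254961,  0.01999298, -0.50128421],
       [-0.17607369, -0.49929114, -0.84835512,  0.13755282],
       [ 0.31755313,  0.78693465, -0.52904996,  0.68182532],
       [ 0.        ,  0.        ,  0.        ,  1.        ]])}
0.1 [ 1.75943630e-01  9.84399480e-01 -1.21462835e-03 -1.64544110e-04] 0.08543308203193442
```

View pics/top0.png

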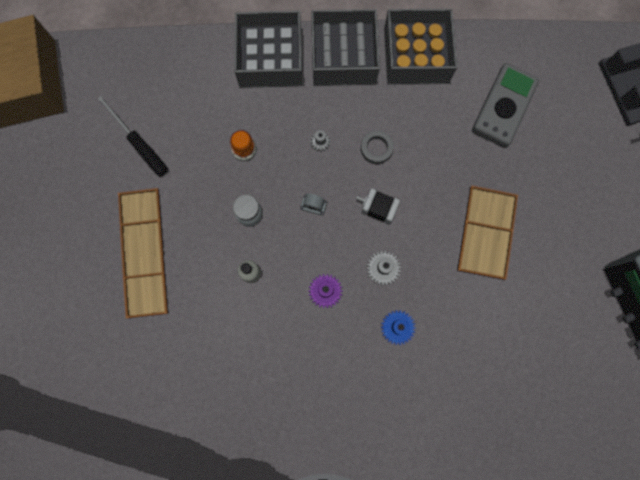

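View pics/side0.png

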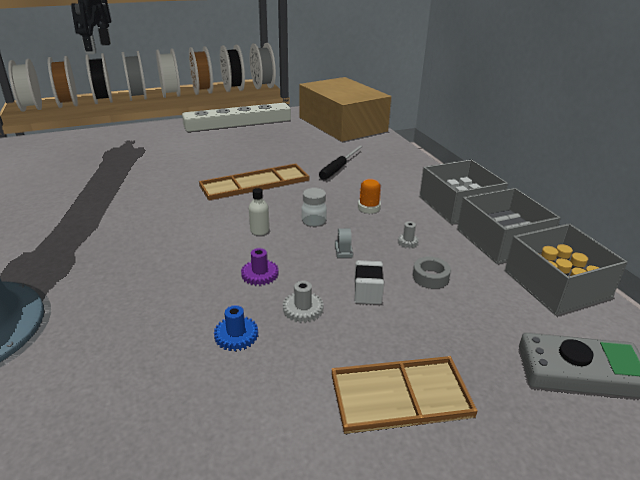

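```bash
python3 - <<'E'
from bench import *
for c in ("top","side"):
    read_camera(c)
    for n in ["motor_mid","lamp_mid","gear_small_mid","gear_large_mid","bearing_mid","tray_long","tray_short","jar_mid","oiler_mid","tape_mid"]:
        print(c,n,[([round(float(v)) for v in d["at"]],round(d["confidence"],2)) for d in tip_of(c,n)][:4])
E
```

```text
top motor_mid [([381, 209], 0.58)]
top lamp_mid []
top gear_small_mid [([320, 136], 0.62)]
top gear_large_mid [([385, 263], 0.98), ([328, 290], 0.87), ([400, 328], 0.81)]
top bearing_mid [([309, 202], 0.79)]
top tray_long [([142, 254], 0.8), ([247, 269], 0.17)]
top tray_short [([485, 232], 0.89)]
top jar_mid [([247, 211], 0.66)]
top oiler_mid [([245, 269], 0.64)]
top tape_mid [([378, 145], 0.67)]
side motor_mid [([370, 282], 0.75)]
side lamp_mid [([366, 196], 0.97)]
side gear_small_mid [([410, 235], 0.71)]
side gear_large_mid [([302, 299], 0.97), ([259, 267], 0.69)]
side bearing_mid [([344, 240], 0.9)]
side tray_long [([255, 182], 0.63)]
side tray_short [([400, 398], 0.75)]
side jar_mid [([314, 204], 0.96), ([410, 233], 0.39)]
side oiler_mid [([259, 210], 0.88)]
side tape_mid [([430, 270], 0.6)]
```

The top view shows the long tray at (142,254), the short tray at (488,232), the lamp at (242,144) and the small gear at (320,140). The bearing is at (314,203), the motor at (380,206), the jar at (248,210), the oiler at (249,271) and the tape at (377,147).

There are three large-gear candidates in the top view: steel (384,267), purple (326,290) and blue (398,327). The steel one fits, because the text says "steel" and excludes blue and purple. I'll confirm it in an enlarged crop.

```bash
cat > h.py <<'E'
import numpy as np, cv2
from bench import *
CP={c:camera_params(c) for c in("top","side")}
def proj(c,P):
    p=CP[c];T=p["camera_from_world"]
    r,_=cv2.Rodrigues(T[:3,:3])
    return cv2.projectPoints(np.asarray(P,float).reshape(-1,1,3),r,T[:3,3],p["K"],p["dist_coeffs"])[0].reshape(-1,2)
def ray(c,uv):
    p=CP[c];T=p["camera_from_world"]
    x=cv2.undistortPoints(np.asarray(uv,float).reshape(-1,1,2),p["K"],p["dist_coeffs"]).reshape(-1,2)
    d=np.c_[x,np.ones(len(x))]@T[:3,:3]
    return -T[:3,:3].T@T[:3,3],d
def onz(c,uv,z):
    o,d=ray(c,uv); return o+d*((z-o[2])/d[:,2])[:,None]
def tri(ut,us):
    o1,d1=ray("top",ut);o2,d2=ray("side",us)
    d1,d2=d1[0],d2[0]
    s=np.linalg.lstsq(np.c_[d1,-d2],o2-o1,rcond=None)[0]
    a,b=o1+d1*s[0],o2+d2*s[1]
    return (a+b)/2,np.linalg.norm(a-b)
E
python3 - <<'E'
from h import *
t=cv2.imread("pics/top0.png");s=cv2.imread("pics/side0.png")
np.set_printoptions(precision=4,suppress=True)
for n,a,b in [("motor",(381,209),(370,282)),("gs",(320,136),(410,235)),("gl",(385,263),(302,299)),("brg",(309,202),(344,240)),("tl",(142,254),(255,182)),("ts",(485,232),(400,398)),("jar",(247,211),(314,204)),("oil",(245,269),(259,210)),("tape",(378,145),(430,270)),("purple",(328,290),(259,267))]:
    print(n,*tri(a,b))
print("lamp",onz("side",(366,196),.029))
def crop(im,c,w,h,k): 
    x,y=c; return cv2.resize(im[y-h:y+h,x-w:x+w],None,fx=k,fy=k,interpolation=cv2.INTER_CUBIC)
cv2.imwrite("pics/c_top.png",crop(t,(320,205),100,75,4))
cv2.imwrite("pics/c_side.png",crop(s,(340,250),100,75,4))
cv2.imwrite("pics/c_gear.png",np.hstack([crop(t,(375,290),65,60,3),crop(s,(265,295),65,60,3)]))
cv2.imwrite("pics/c_tl.png",np.hstack([crop(t,(142,254),45,75,4),crop(t,(488,232),45,75,4)]))
E
```

```text
motor [ 0.566  -0.1158  0.022 ] 0.006384669559542429
gs [ 0.7022 -0.0095  0.0161] 0.0021602627161119805
gl [ 0.4627 -0.117   0.0203] 0.007570814882963837
brg [0.5805 0.0126 0.0177] 0.0018752129254449546
tl [0.4975 0.3153 0.0024] 0.004867344876433132
ts [ 0.5213 -0.307  -0.0069] 0.0014578939504530566
jar [0.5637 0.1211 0.036 ] 0.003720612528192534
oil [0.4596 0.1247 0.0408] 0.0005984813816386334
tape [ 0.6811 -0.1142  0.0165] 0.005158080186719009
purple [ 0.4214 -0.0167  0.0188] 0.0009045861788270007
lamp [[0.6792 0.1302 0.029 ]]
```

View pics/c_top.png

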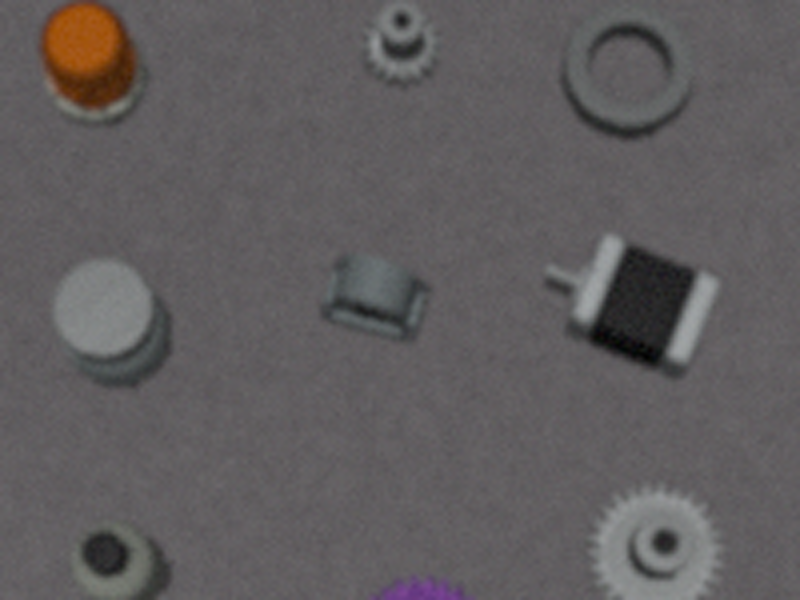

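View pics/c_side.png

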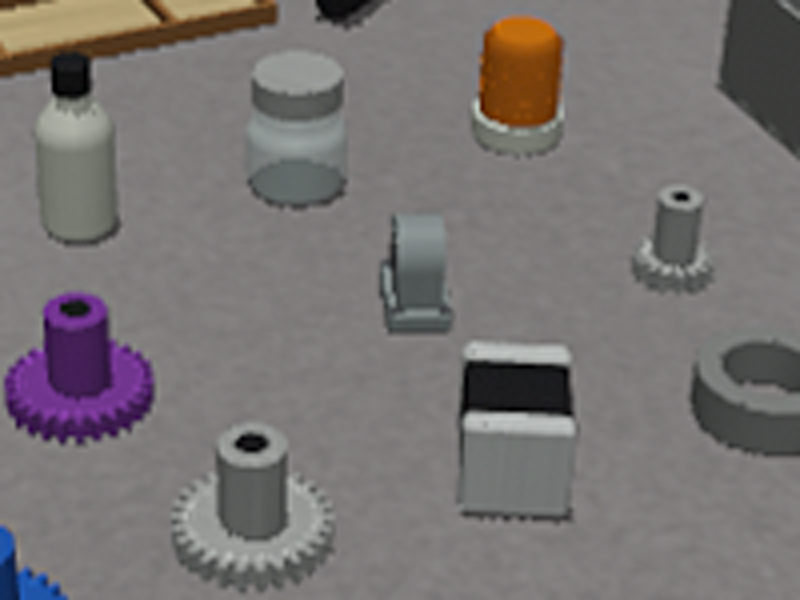

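View pics/c_gear.png

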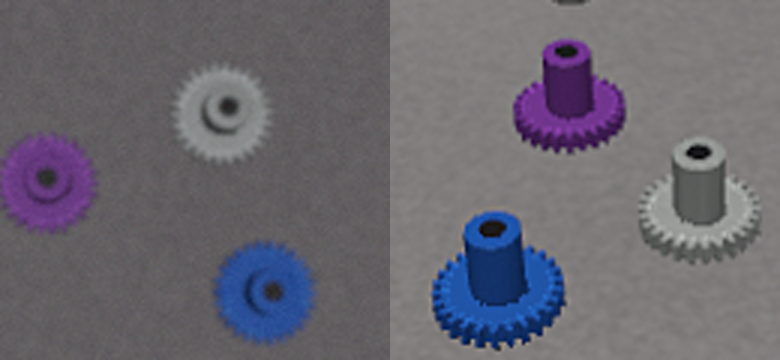

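View pics/c_tl.png

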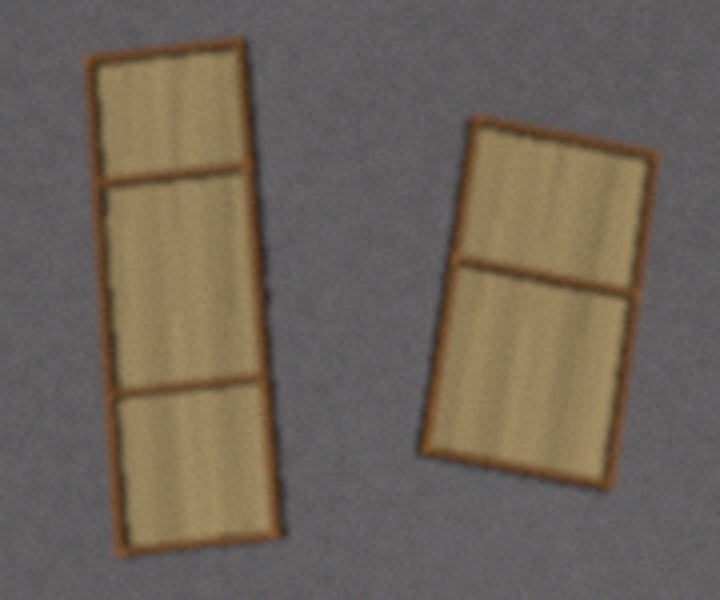

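The crops confirm that the part bearing gear_large_mid is the light steel one, at top (384,267) and side (302,300). Purple and blue are the look-alikes. Next I'll take enlarged tray crops from the side view so I can do a two-view fit.

```bash
python3 - <<'E'
from h import *
s=cv2.imread("pics/side0.png")
a=cv2.resize(s[155:210,190:320],None,fx=5,fy=5,interpolation=cv2.INTER_CUBIC)
b=cv2.resize(s[345:440,325:485],None,fx=3,fy=3,interpolation=cv2.INTER_CUBIC)
o=np.zeros((a.shape[0]+b.shape[0],650,3),np.uint8);o[:a.shape[0]]=a;o[a.shape[0]:,:b.shape[1]]=b
cv2.imwrite("pics/c_trs.png",o)
E
```

```text
(no output)
```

View pics/c_trs.png

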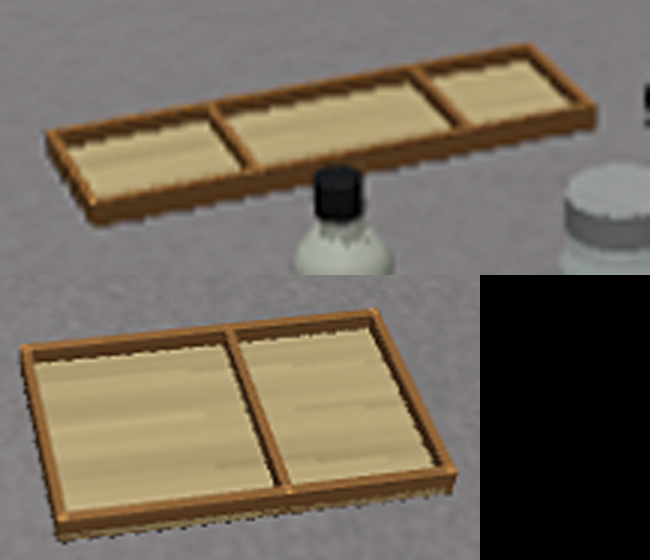

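```bash
cat > fit.py <<'E'
from h import *
from scipy.optimize import least_squares
np.set_printoptions(precision=4,suppress=True)
def ct(o,k): return lambda p:((p[0]+.5)/k-.5+o[0],(p[1]+.5)/k-.5+o[1])
T4=ct((220,130),4);S4=ct((240,175),4)
TL=ct((97,179),4);TS=lambda p:ct((443,157),4)((p[0]-360,p[1]))
SL=ct((190,155),5);SS=lambda p:ct((325,345),3)((p[0],p[1]-275))
def w(P,q): # q x y z yaw, local coordinates with z=0 underside
    c,s=np.cos(q[3]),np.sin(q[3]);P=np.asarray(P,float)
    return np.c_[q[0]+c*P[:,0]-s*P[:,1],q[1]+s*P[:,0]+c*P[:,1],q[2]+P[:,2]]
def fit(name,obs,q0,yaw=True):
    def f(q):
        q=np.r_[q,q0[3:]] if not yaw else q
        return np.concatenate([(proj(c,w([P],q))[0]-uv) for c,P,uv in obs])
    r=least_squares(f,q0 if yaw else q0[:3],loss="soft_l1")
    print(name,r.x,"rms px",np.sqrt(np.mean(f(r.x)**2)).round(2),f(r.x).round(1))
    return np.r_[r.x,q0[len(r.x):]]
R={}
def tray(L,W,t,s):
    c=[(L,W),(L,-W),(-L,-W),(-L,W)]
    return [("top",(*a,.012),b) for a,b in zip(c,t)]+[("side",(*a,.012),b) for a,b in zip(c,s)]
R["tl"]=fit("tl",tray(.114,.037,[TL(p) for p in[(88,57),(244,38),(281,537),(118,555)]],[SL(p) for p in[(528,47),(597,107),(92,205),(48,133)]]),[.5,.31,0,.05])
R["ts"]=fit("ts",tray(.079,.044,[TS(p) for p in[(472,118),(657,152),(609,490),(422,454)]],[SS(p) for p in[(375,312),(455,473),(62,520),(22,347)]]),[.52,-.3,0,-.1])
R["gs"]=fit("gs",[("top",(0,0,.04),T4((403,21))),("side",(0,0,.04),S4((680,197)))],[.7,0,0,0],False)
R["gl"]=fit("gl",[("top",(0,0,.044),T4((665,543))),("side",(0,0,.044),S4((252,442)))],[.46,-.11,0,0],False)
R["lamp"]=fit("lamp",[("top",(0,0,.052),T4((88,48))),("side",(0,0,.052),S4((522,33)))],[.68,.13,0,0],False)
a,b=.028,.021
R["motor"]=fit("motor",[("top",(a,-b,.042),T4((608,235))),("top",(-a,-b,.042),T4((718,277))),("top",(.046,0,.021),T4((547,272))),
 ("side",(a,b,.042),S4((463,345))),("side",(a,-b,.042),S4((570,347))),("side",(-a,-b,.042),S4((577,430))),("side",(-a,b,.042),S4((461,430))),
 ("side",(-a,-b,.0),S4((573,518))),("side",(-a,b,.0),S4((459,515)))],[.57,-.11,0,1.2])
R["brg"]=fit("brg",[("top",(.022,.014,.01),T4((326,318))),("top",(-.022,.014,.01),T4((410,335))),("top",(-.022,-.014,.01),T4((427,290))),
 ("side",(-.022,.014,0),S4((390,330))),("side",(-.022,-.014,0),S4((452,329)))],[.58,.01,0,1.35])
np.save("fit.npy",R,allow_pickle=True)
circ=lambda r,z:[(r*np.cos(t),r*np.sin(t),z) for t in np.linspace(0,2*np.pi,40)]
rect=lambda a,b,z,x=0:[(x+a,b,z),(x+a,-b,z),(x-a,-b,z),(x-a,b,z),(x+a,b,z)]
M={"tl":[rect(.114,.037,.012),rect(.033,.033,.012,-.077),rect(.046,.033,.012,.006),rect(.027,.033,.012,.083)],
"ts":[rect(.079,.044,.012),rect(.042,.04,.012,-.033),rect(.031,.04,.012,.044)],
"gs":[circ(.018,.0),circ(.018,.01),circ(.01,.04)],"gl":[circ(.03,0),circ(.03,.01),circ(.013,.044)],
"lamp":[circ(.023,0),circ(.023,.014),circ(.02,.052)],
"motor":[rect(a,b,0),rect(a,b,.042),[(a,0,.021),(.046,0,.021)]],
"brg":[rect(.022,.014,0),rect(.022,.014,.01),[(.017*np.cos(t),y,.027+.017*np.sin(t)) for y in(.01,-.01) for t in np.linspace(0,np.pi,20)]]}
for c in("top","side"):
    im=cv2.imread(f"pics/{c}0.png");im=cv2.resize(im,None,fx=4,fy=4,interpolation=cv2.INTER_CUBIC)
    for n in M:
        for pl in M[n]:
            p=(proj(c,w(pl,R[n]))+.5)*4-.5
            cv2.polylines(im,[np.round(p).astype(int)],False,(0,255,255),1,cv2.LINE_AA)
    if c=="top":
        cv2.imwrite("pics/o_t1.png",im[520:1120,880:1680]);cv2.imwrite("pics/o_t2.png",np.hstack([im[710:1300,440:720],im[710:1300,1780:2120]]))
    else: cv2.imwrite("pics/o_s1.png",im[700:1300,1040:1800]);cv2.imwrite("pics/o_s2.png",np.vstack([im[640:820,760:1320],im[1400:1740,1310:1950][:,:560]]))
E
python3 fit.py
```

```text
tl [ 0.4984  0.3133 -0.0006  0.0921] rms px 0.42 [-0.4 -0.7  0.3 -0.7  0.2  0.  -0.2  0.1  0.2 -0.4 -0.1  0.2 -0.4  0.5
 -0.8  0.3]
ts [ 0.5199 -0.3074 -0.0018 -0.2194] rms px 0.69 [-0.3 -1.1  0.2 -0.2  0.4 -0.1 -0.9 -0.4  0.2 -0.9  0.5  0.3 -1.3  1.2
 -0.8 -0. ]
gs [ 0.6967 -0.0103  0.0006] rms px 0.02 [-0.  0.  0. -0.]
gl [ 0.4597 -0.1163  0.0013] rms px 0.18 [ 0.1 -0.3 -0.2  0. ]
lamp [0.6831 0.128  0.006 ] rms px 0.59 [ 0.2 -0.7 -0.9  0.2]
motor [ 0.5674 -0.1138 -0.0001  1.1673] rms px 0.72 [-0.8 -1.   1.6  0.1 -0.2 -0.3 -0.5 -1.  -0.4 -0.6  0.4  0.7  0.8 -0.3
 -1.   0.8 -0.3  0.6]
brg [0.5768 0.0059 0.0021 1.3188] rms px 1.17 [-1.9 -0.3  1.   0.9  0.3 -2.7 -0.6  0.4  0.  -0.2]
```

View pics/o_t1.png

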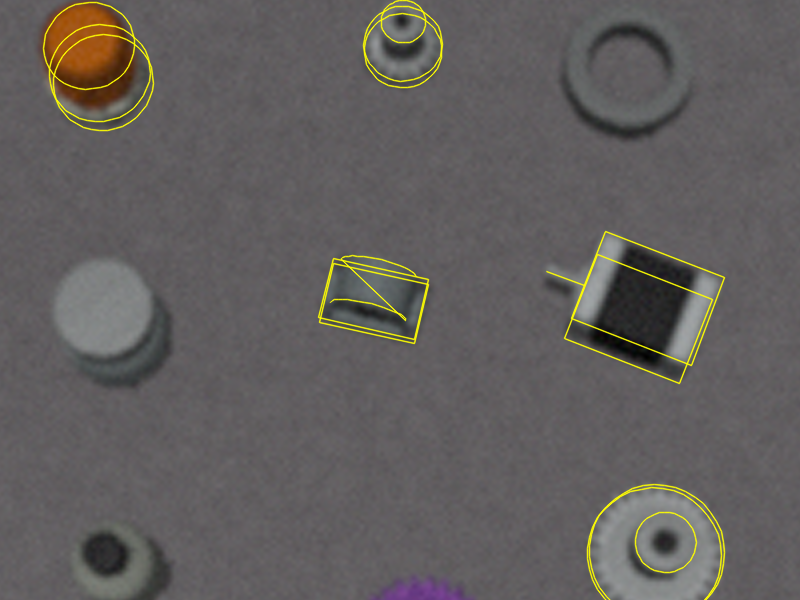

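View pics/o_s1.png

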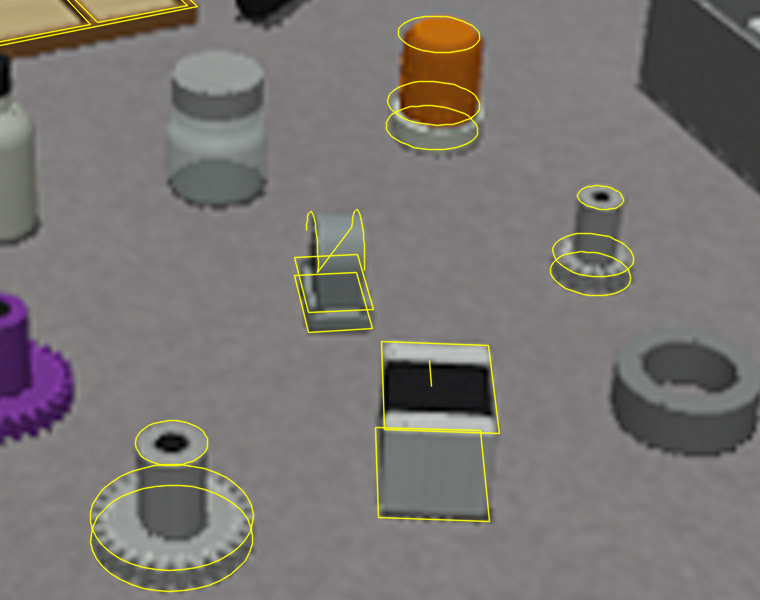

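View pics/o_t2.png

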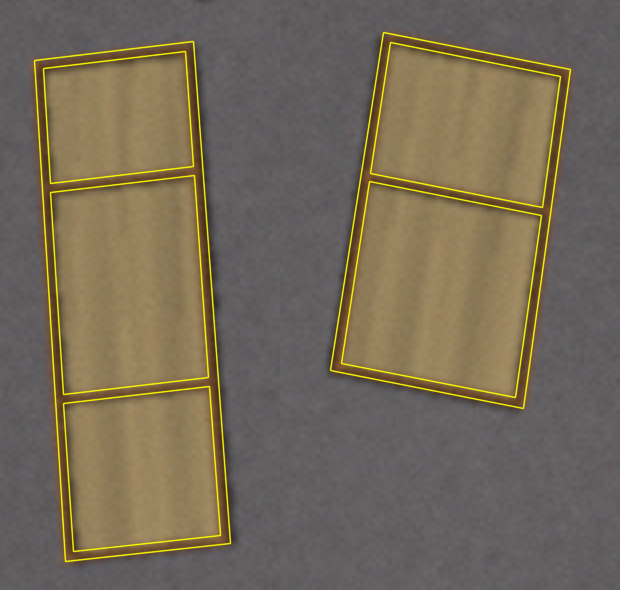

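View pics/o_s2.png

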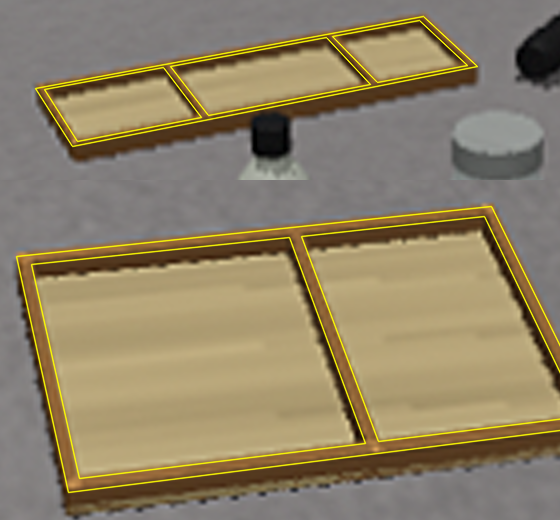

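```bash
cat >> fit.py <<'E'
print("--- z=0")
F={}
def fit0(n,obs,yaw):
    q0=R[n]
    f=lambda p:np.concatenate([(proj(c,w([P],[p[0],p[1],0,p[2] if yaw else 0]))[0]-uv) for c,P,uv in obs])
    r=least_squares(f,[q0[0],q0[1],q0[3]] if yaw else q0[:2],loss="soft_l1");F[n]=[float(v) for v in r.x]
    print(n,r.x,f(r.x).round(1))
fit0("tl",tray(.114,.037,[TL(p) for p in[(88,57),(244,38),(281,537),(118,555)]],[SL(p) for p in[(528,47),(597,107),(92,205),(48,133)]]),1)
fit0("ts",tray(.079,.044,[TS(p) for p in[(472,118),(657,152),(609,490),(422,454)]],[SS(p) for p in[(375,312),(455,473),(62,520),(22,347)]]),1)
fit0("gs",[("top",(0,0,.04),T4((403,21))),("side",(0,0,.04),S4((680,197)))],0)
fit0("gl",[("top",(0,0,.044),T4((665,543))),("side",(0,0,.044),S4((252,442)))],0)
fit0("lamp",[("top",(0,0,.052),T4((88,48))),("side",(0,0,.052),S4((522,33)))],0)
fit0("motor",[("top",(a,-b,.042),T4((608,235))),("top",(-a,-b,.042),T4((718,277))),
 ("side",(a,b,.042),S4((463,345))),("side",(a,-b,.042),S4((570,347))),("side",(-a,-b,.042),S4((577,430))),("side",(-a,b,.042),S4((461,430))),
 ("side",(-a,-b,.0),S4((573,518))),("side",(-a,b,.0),S4((459,515)))],1)
fit0("brg",[("top",(.022,.014,.01),T4((326,318))),("top",(-.022,.014,.01),T4((410,335))),
 ("side",(-.022,.014,0),S4((390,330))),("side",(-.022,-.014,0),S4((452,329)))],1)
import json;json.dump(F,open("F.json","w"))
E
python3 fit.py | sed -n '/---/,$p'
cat > job.py <<'E'
from h import *
import json
from scipy.spatial.transform import Rotation as Ro
F=json.load(open("F.json"))
def quat(psi): return (Ro.from_euler("z",psi)*Ro.from_euler("x",np.pi)).as_quat().tolist()
def intray(t,x,y=0):
    X,Y,a=F[t]; c,s=np.cos(a),np.sin(a); return [X+c*x-s*y,Y+s*x+c*y]
tl,ts=F["tl"][2],F["ts"][2]
P=np.pi
# part: pick xy, pick psi, place xy, place psi, grasp height above underside, preopen, effort
J={"gl":(F["gl"],ts,intray("ts",-.033),ts,.032,.055,40),
"brg":(F["brg"][:2],F["brg"][2],intray("ts",.044),ts+P/2,.031,.048,40),
"motor":(F["motor"][:2],F["motor"][2],intray("tl",.005),tl,.030,.072,50),
"gs":(F["gs"],tl,intray("tl",.083),tl,.031,.048,35),
"lamp":(F["lamp"],tl,intray("tl",-.077),tl,.034,.070,30)}
E
python3 - <<'E'
from job import *
print(read_tcp_rot(),read_qpos())
for n,j in J.items():
    for xy,psi in((j[0],j[1]),(j[2],j[3])):
        for k in(0,P):
            for z in(.035,.16):
                q=inverse_kinematics([*xy,z],quat(psi+k)); print(n,np.round(xy,3),round(psi+k,2),z,None if q is None else np.round(q,2))
E
```

```text
--- z=0
tl [0.4983 0.313  0.0922] [-0.4 -0.7  0.4 -0.7  0.3  0.1 -0.2  0.1  0.1 -0.6 -0.1 -0.  -0.5  0.3
 -0.9  0.1]
ts [ 0.5193 -0.3079 -0.2187] [ 0.2 -1.   0.8 -0.2  1.   0.1 -0.3 -0.2  0.2 -1.6  0.7 -0.3 -1.5  0.7
 -1.1 -0.6]
gs [ 0.697  -0.0101] [-0.1  0.   0.1  0.2]
gl [ 0.4599 -0.1159] [-0.3 -0.3 -0.2  0.5]
lamp [0.685  0.1294] [-0.2 -0.6 -0.5  2.5]
motor [ 0.5675 -0.1137  1.1637] [-0.8 -1.1  1.6  0.1 -0.4 -1.1 -0.3 -0.6  0.4  0.7  0.8 -0.4 -1.   0.7
 -0.3  0.4]
brg [0.5778 0.0075 1.3486] [-2.6 -0.1  0.4  0.3 -0.1  0.9  0.4  0. ]
[ 1.75956880e-01  9.84397875e-01 -1.58274311e-05 -1.42807411e-05] [-1.31478606  0.38288038  0.04389648  1.5979436  -0.01790035  1.16119593
 -0.04989361]
gl [ 0.46  -0.116] -0.22 0.035 [-0.64  0.59  0.95  2.19 -0.75  0.73 -0.97]
gl [ 0.46  -0.116] -0.22 0.16 [-0.71  0.24  0.97  2.13 -0.25  0.89 -1.38]
gl [ 0.46  -0.116] 2.92 0.035 [-0.41  0.46  0.65  2.18 -0.47  0.64  1.93]
gl [ 0.46  -0.116] 2.92 0.16 [-0.65  0.22  0.89  2.12 -0.22  0.89  1.73]
gl [ 0.487 -0.301] -0.22 0.035 [-0.08  0.63  0.69  1.95 -0.57  0.77 -0.84]
gl [ 0.487 -0.301] -0.22 0.16 [-0.
[... 1846 characters left out ...]
0.67  0.65  0.13  1.69 -0.11  0.8   1.18]
gs [0.581 0.321] 3.23 0.16 [-0.7   0.5   0.17  1.64 -0.1   1.01  1.17]
lamp [0.685 0.129] 0.09 0.035 [-0.69  0.8   0.63  1.62 -0.56  0.91 -1.33]
lamp [0.685 0.129] 0.09 0.16 [-0.72  0.64  0.67  1.57 -0.43  1.08 -1.41]
lamp [0.685 0.129] 3.23 0.035 [-0.42  0.71  0.24  1.61 -0.21  0.85  1.57]
lamp [0.685 0.129] 3.23 0.16 [-0.48  0.57  0.32  1.56 -0.2   1.05  1.56]
lamp [0.422 0.306] 0.09 0.035 [-1.16  0.5   0.53  2.07 -0.4   0.67 -1.84]
lamp [0.422 0.306] 0.09 0.16 [-1.22  0.28  0.58  2.01 -0.19  0.91 -2.01]
lamp [0.422 0.306] 3.23 0.035 [-0.81  0.45  0.11  2.05 -0.08  0.65  1.03]
lamp [0.422 0.306] 3.23 0.16 [-0.84  0.25  0.15  1.99 -0.05  0.9   1.  ]
```

```bash
cat >> job.py <<'E'
H=.19
def pick(n):
    xy,psi,_,_,h,op,ef=J[n]; q=quat(psi)
    move_ptp([*xy,H],q); move_gripper(op,ef)
    movel([*xy,h],q,speed=.2)
    g0=read_finger_gap(); move_gripper(0,ef); g1=read_finger_gap()
    movel([*xy,H],q,speed=.2)
    print(n,"gap open/grip/lift",np.round([g0,g1,read_finger_gap()],4),"F",np.round(read_ft_force(),1),"t",round(read_time_s(),1))
def place(n,dz=.0055,op=None):
    _,_,xy,psi,h,o,_=J[n]; q=quat(psi)
    move_ptp([*xy,H],q); movel([*xy,h+.03],q,speed=.2); movel([*xy,h+dz],q,speed=.05)
    f=read_ft_force(); move_gripper(op or o); movel([*xy,H],q,speed=.2)
    print(n,"placed F",np.round(f,1),"t",round(read_time_s(),1))
def snap(tag):
    for c in("top","side"): cv2.imwrite(f"pics/{c}_{tag}.png",read_camera(c)[:,:,::-1])
E
python3 - <<'E'
from job import *
pick("gl"); snap("gl1")
E
```

```text
gl gap open/grip/lift [0.0555 0.025  0.0247] F [ 0.7  0.5 -1.2] t 6.6
```

View pics/side_gl1.png

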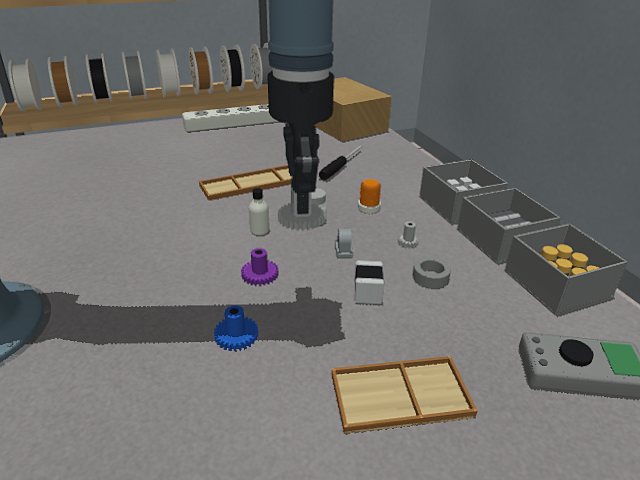

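The steel gear is lifted level at (302,212), and the grip gap of 25 mm matches its 26 mm hub. I'll place it, then do the bearing.

```bash
python3 - <<'E'
from job import *
place("gl"); pick("brg"); snap("b1")
E
```

```text
gl placed F [-0.6  2.8  3.3] t 10.2
brg gap open/grip/lift [0.0481 0.0199 0.02  ] F [-0.4  0.5 -2.6] t 13.9
```

View pics/side_b1.png

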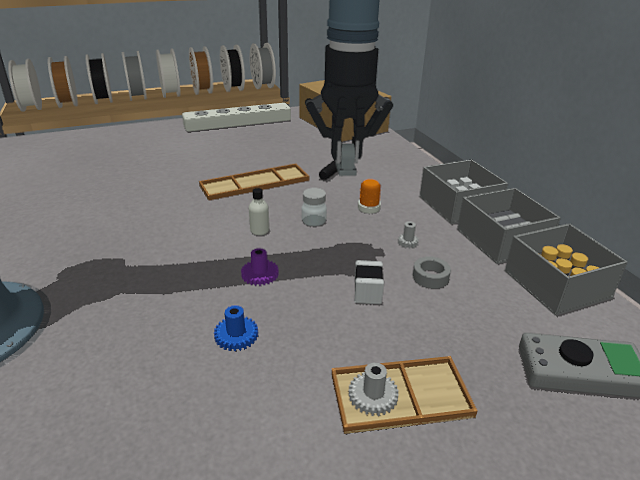

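The gear stands in the larger compartment at (374,388), and the bearing is held upright at (346,155) with a 20 mm gap. I'll place it and then pick the motor.

```bash
python3 - <<'E'
from job import *
place("brg"); pick("motor"); snap("m1")
E
```

```text
brg placed F [-2.1  1.5  3.2] t 18.0
motor gap open/grip/lift [0.072  0.0414 0.0413] F [ 0.1 -0.5 -4.5] t 21.4
```

View pics/side_m1.png

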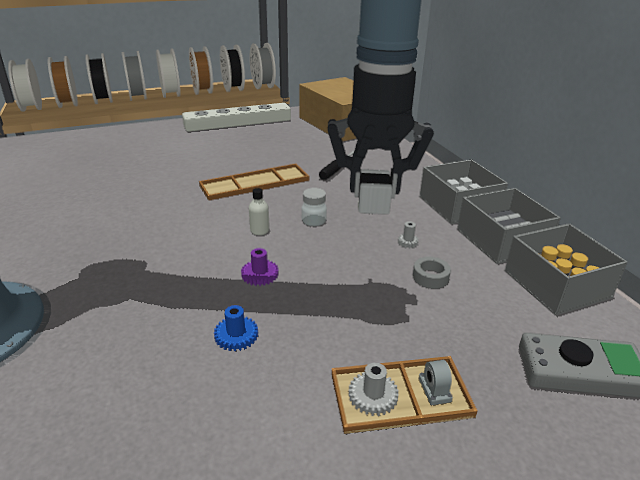

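View pics/top_m1.png

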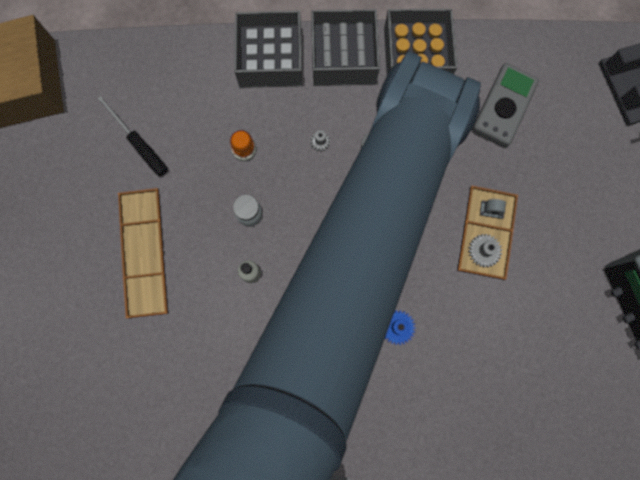

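The bearing (494,208 in top, 436,382 in side) and the gear stand in their compartments, and the motor is held level at (376,190). I'll place it and then move the small gear.

```bash
python3 - <<'E'
from job import *
place("motor"); pick("gs"); snap("g1")
E
```

```text
motor placed F [-3.7 -1.   3.5] t 25.9
gs gap open/grip/lift [0.0481 0.0189 0.0189] F [-0.3 -0.3 -1.2] t 29.9
```

View pics/side_g1.png

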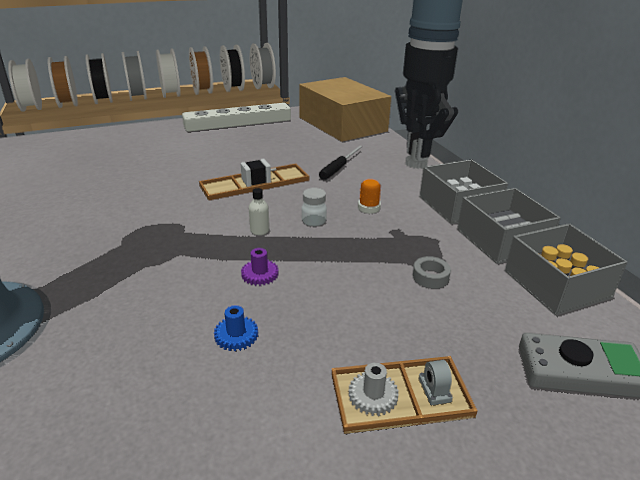

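The motor is in the middle compartment at (256,173), and the small gear is held at (416,155).

```bash
python3 - <<'E'
from job import *
place("gs"); pick("lamp"); snap("l1")
E
```

```text
gs placed F [-2.8 -0.3  5.4] t 34.1
lamp gap open/grip/lift [0.0701 0.0393 0.0393] F [ 0.  -0.3 -1.1] t 37.5
```

View pics/side_l1.png

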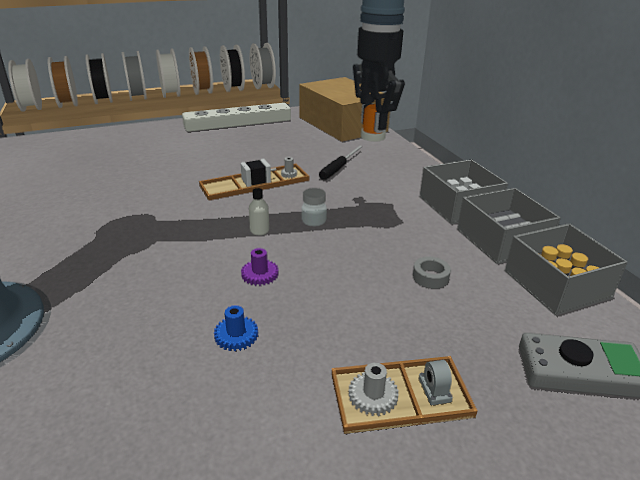

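The small gear stands at (289,167) and the lamp is held at (374,122). I'll place it and then move clear to inspect.

```bash
python3 - <<'E'
from job import *
place("lamp")
move_j([-1.315,0.383,0.044,1.598,-0.018,1.161,-0.05]); snap("end")
print(read_time_s())
t=cv2.imread("pics/top_end.png");s=cv2.imread("pics/side_end.png")
R=lambda a,k:cv2.resize(a,None,fx=k,fy=k,interpolation=cv2.INTER_CUBIC)
cv2.imwrite("pics/e_top.png",np.hstack([R(t[170:320,100:190],4),R(t[170:320,445:535],4)]))
a=R(s[140:210,190:320],5);b=R(s[345:440,325:485],2.5)
o=np.zeros((a.shape[0]+b.shape[0],650,3),np.uint8);o[:a.shape[0]]=a;o[a.shape[0]:,:b.shape[1]]=b
cv2.imwrite("pics/e_side.png",o)
E
```

```text
lamp placed F [-2.7 -1.1  7.4] t 41.6
43.2167
```

View pics/e_top.png

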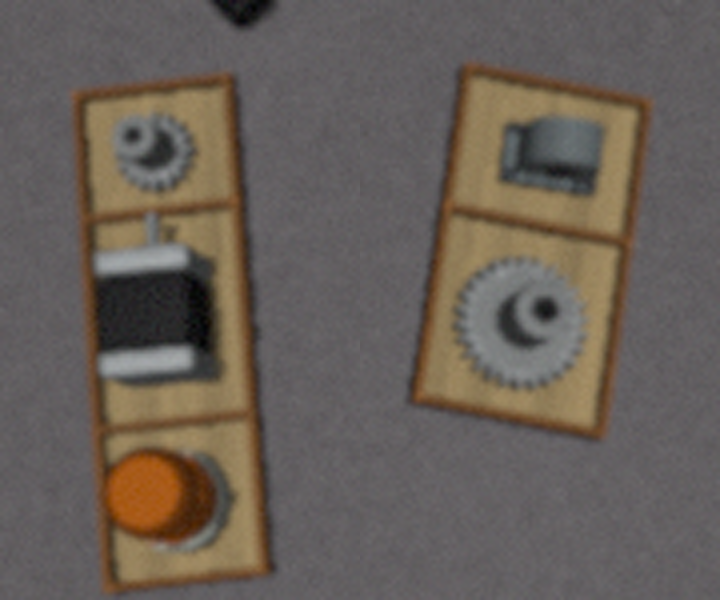

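View pics/e_side.png

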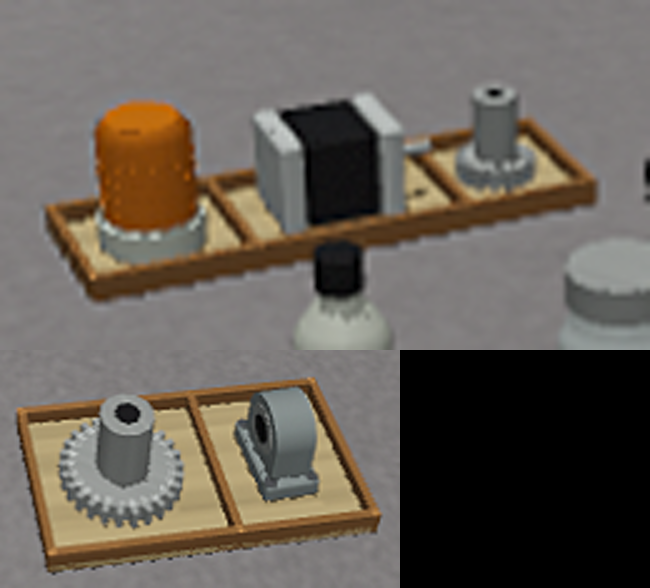

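View pics/top_end.png

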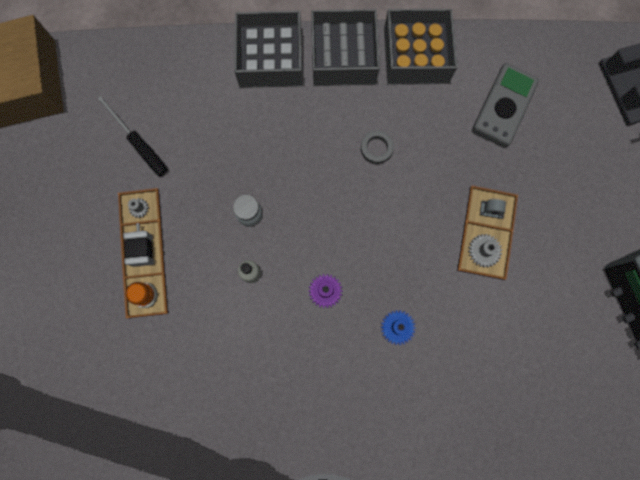

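```bash
sed -i 's/^for c in("top","side"):$/if 0:/' fit.py; python3 - <<'E' 
import re
src=open("fit.py").read().split("for c in(\"top\"")[0].split("if 0:")[0]
exec(src)
from job import intray,F
tl,ts=F["tl"][2],F["ts"][2]
E={"tl":(*F["tl"][:2],0,tl),"ts":(*F["ts"][:2],0,ts),"lamp":(*intray("tl",-.077),.004,0),"motor":(*intray("tl",.005),.004,tl),"gs":(*intray("tl",.083),.004,0),
"gl":(*intray("ts",-.033),.004,0),"brg":(*intray("ts",.044),.004,ts+np.pi/2)}
for t,n,z,u,v in[("tl","gs",.044,(133,134),(495,92)),("ts","gl",.048,(185,310),(126,411)),("tl","lamp",.060,(145,490),(145,113))]:
    ut=((u[0]+.5)/4-.5+(100 if t=="tl" else 445),(u[1]+.5)/4-.5+170)
    us=((v[0]+.5)/5-.5+190,(v[1]+.5)/5-.5+140) if t=="tl" else ((v[0]+.5)/2.5-.5+325,(v[1]-350+.5)/2.5-.5+345)
    p,e=tri(ut,us); c,s=np.cos(F[t][2]),np.sin(F[t][2]); d=p[:2]-F[t][:2]
    print(n,"tray frame",c*d[0]+s*d[1],-s*d[0]+c*d[1],"ztop",p[2],"exp",z,"gap",e)
O=[]
for c in("top","side"):
    im=cv2.imread(f"pics/{c}_end.png");im=cv2.resize(im,None,fx=4,fy=4,interpolation=cv2.INTER_CUBIC)
    for n in E:
        for pl in M[n]:
            p=(proj(c,w(pl,E[n]))+.5)*4-.5
            cv2.polylines(im,[np.round(p).astype(int)],False,(0,255,255),1,cv2.LINE_AA)
    if c=="top": cv2.imwrite("pics/eo_t.png",np.hstack([im[710:1300,440:720],im[710:1300,1780:2120]]))
    else: cv2.imwrite("pics/eo_s.png",np.vstack([im[590:820,760:1320],im[1400:1740,1310:1950][:,:560]]))
E
```

```text
tl [ 0.4984  0.3133 -0.0006  0.0921] rms px 0.42 [-0.4 -0.7  0.3 -0.7  0.2  0.  -0.2  0.1  0.2 -0.4 -0.1  0.2 -0.4  0.5
 -0.8  0.3]
ts [ 0.5199 -0.3074 -0.0018 -0.2194] rms px 0.69 [-0.3 -1.1  0.2 -0.2  0.4 -0.1 -0.9 -0.4  0.2 -0.9  0.5  0.3 -1.3  1.2
 -0.8 -0. ]
gs [ 0.6967 -0.0103  0.0006] rms px 0.02 [-0.  0.  0. -0.]
gl [ 0.4597 -0.1163  0.0013] rms px 0.18 [ 0.1 -0.3 -0.2  0. ]
lamp [0.6831 0.128  0.006 ] rms px 0.59 [ 0.2 -0.7 -0.9  0.2]
motor [ 0.5674 -0.1138 -0.0001  1.1673] rms px 0.72 [-0.8 -1.   1.6  0.1 -0.2 -0.3 -0.5 -1.  -0.4 -0.6  0.4  0.7  0.8 -0.3
 -1.   0.8 -0.3  0.6]
brg [0.5768 0.0059 0.0021 1.3188] rms px 1.17 [-1.9 -0.3  1.   0.9  0.3 -2.7 -0.6  0.4  0.  -0.2]
gs tray frame 0.08177569755379308 0.0011974798807020117 ztop 0.0453662094252468 exp 0.044 gap 0.0008996381408612087
gl tray frame -0.0350593202330744 0.001226088125285166 ztop 0.049759457312968075 exp 0.048 gap 0.00020238576676790882
lamp tray frame -0.07619354842194051 0.0002805338365769053 ztop 0.06438827054974122 exp 0.06 gap 0.002195836582645357
```

View pics/eo_t.png

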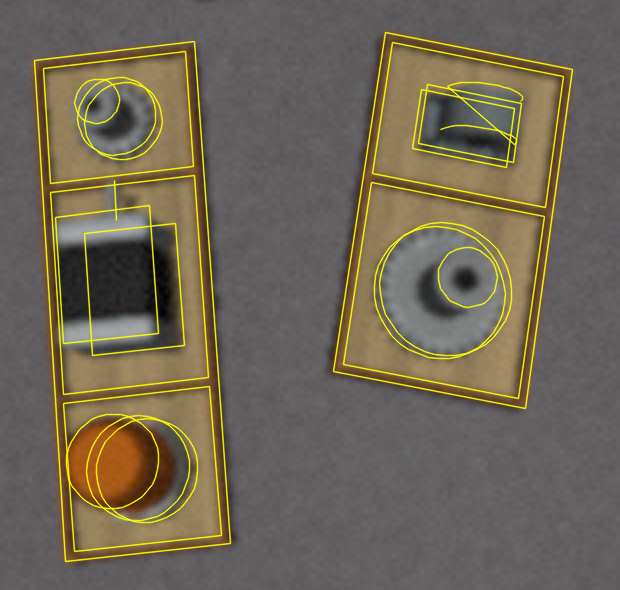

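View pics/eo_s.png

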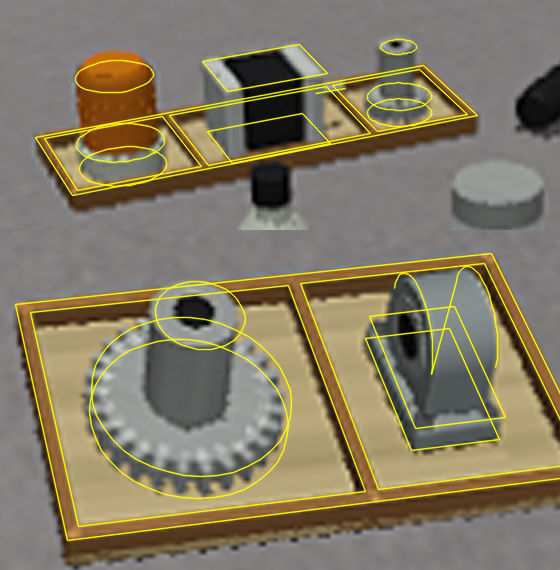

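All five parts match the expected poses to about 3 mm, well inside tolerance. The jar, oiler and tape are at the same pixels as at the start.

```bash
python3 - <<'E'
from bench import *
sign_off()
E
```

```text
the job is handed in; nothing more can be done
```

I put all five parts into their compartments, one grasp each, and handed the job in at about 43 s of the 144 s allowed. For the large gear I used the steel one. I did not grasp or move the blue and purple look-alikes.

**Position:** measured from both cameras at the end, three parts are within about 2 mm of their compartment centres (tray frame):

| Part | x (mm) | y (mm) | Compartment centre x (mm) |
|---|---|---|---|
| Small gear | +82 | +1 | +83 |
| Large gear | −35 | +1 | −33 |
| Lamp | −76 | 0 | −77 |

I checked the motor and bearing only by overlaying their outlines on the pictures, and both agree to a few mm.

**Seating:** all five parts look flat and the right way up. The placing forces I read were under 8 N.

**Bystanders:** the jar, the oil bottle and the tape show at the same pixels as at the start.

**Disagreements:**
- The lamp's height fit was 4–6 mm off, both before and after the move. I put this down to picking a point on its bevelled top.
- The bearing sits turned a few degrees from the tray's axes, which does not affect its place.

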